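# Take the milled ball off the bench mill in its twist-lock dish

## Task

The mill has delivered its grinding ball onto its catch rails. Set the ball down (do not drop it) in the middle of the steel dish while that is still locked on its post, then take the dish by its two rubber pads, turn it a quarter turn counter-clockwise seen from above to release the twist lock, and lift it straight up about 10 cm, the dish level and the ball in its middle all the way. Leave the other things alone and finish holding the dish up there in the turned position, level and still, ready to be handed over for weighing.

Things in the scene. Friction and masses are not known exactly. Their poses are not given: they have to be found in the camera images.
- mill: Bench mill, fixed: low grey base plate 335 x 270 mm, white housing along its back (front face at x = +60 mm, 250 mm wide, cover and handle up to 172 mm high). Origin on the bench under the machine's middle; x from its front (robot side) to its back, y to the left, z up. Catch tray at its front left, dish post at its front right.
- catch_rails (a point): Middle of the rails in the mill's catch tray, level with their tops, 43 mm above the bench. Two level rails, 6 mm thick, 20 mm apart, along the mill's x, carry the ball within 25 mm of this point (along the rails). Tray 84 mm wide, walls 36 mm above the bench; sloping chute ends 58 mm behind this point. Axes as the mill's.
- lock_post (a point): Centre of the top of the mill's dark square twist-lock post, 68 x 68 mm, 45 mm above the bench; axes as the mill's. Its slot along the mill's y, 21 x 60 mm, lets the dish's lock bar out only after a quarter turn (freely at 84 to 96 degrees; a stop ends the turn just beyond). Red dot on top: locked; green dot: released.
- dish: Round steel dish with dark-lined hollow, 160 g, 62 mm across, rim 40 mm above its origin (on its axis, underside of its 52 mm foot, at first on the top of lock_post); z up. Locked at first, axes along the mill's (about 7 degrees of play); turn it 90 degrees counter-clockwise to release. A lock bar 54 x 12 mm, along its x, reaches 10.5 mm below the origin. Red dot on its -x side.
- dish_pads (a point): On the dish's axis, 28 mm above its origin, midway between its two flat black rubber grip pads at the dish's +y and -y: each 26 mm wide, 22 mm tall (17 to 39 mm above the origin), 66 mm over both. Below the pads, beside the foot, 16 mm are free for fingertips above the post. Axes as the dish's.
- dish_hollow (a point): Where the ball's centre lies when it rests in the middle of the dish: on its axis, 49 mm above its origin, 9 mm above its rim. The hollow is 52 mm across and 6 mm deep, a shallow cone of 12 to 17 degrees, so the ball finds the middle if the dish is level and moves smoothly. Axes as the dish's.
- ball: White ceramic grinding ball, 30 mm in diameter, about 85 g. Origin at its centre; it rolls, so its axes mean nothing.
- lab_book: Dark blue lab book, 212 x 152 x 15 mm, lying to the right of the mill; bystander, origin in the middle of its underside.
- timer: White countdown timer, 66 x 66 x 19 mm, to the right of the mill; bystander, origin in the middle of its underside.
- foam_cup: Small open white foam box, 100 x 100 x 95 mm, right of the mill; bystander, origin in the middle of its underside.
- marker_2: Blue and white marker pen, 135 mm long, 14 mm thick, lying to the left of the mill; bystander, origin in the middle of its underside.
- pipette_4: Grey and white pipette with yellow button, 242 mm long, 30 mm high, lying at the front left; bystander, origin near the middle of its underside.

How it is judged (in metres and radians):
On the way, in this order (a step that is already met when the one before it is completed fails the run):
1. the ball lies at rest in the middle of the dish, let go, with the dish still locked on its post (horizontal distance between ball and dish below 0.007 m and z of ball in the frame of dish between 0.044 and 0.053 m and contact force between each of the arm, the fingers and ball below 0.05 N and linear speed of ball below 0.03 m/s and angle between the x axis of dish and the x axis of mill, either way round below 0.2 rad and z of dish in the frame of lock_post below 0.005 m), for 0.2 s.
2. the dish is turned a quarter turn on its post, the ball still in its middle (angle between the x axis of dish and the y axis of mill, either way round below 0.16 rad and z of dish in the frame of lock_post below 0.008 m and horizontal distance between ball and dish below 0.008 m), for 0.05 s.
At the end, for the whole second after the job is handed in: The gripper alone holds the dish, still, 60-180 mm above its seat and within 40 mm of straight above it, level within 5 degrees, within 11 degrees of the quarter turn; the ball rests untouched within 8 mm of its middle; bystanders within 30 mm of where they were (z of dish in the frame of lock_post between 0.06 and 0.18 m and horizontal distance between dish and lock_post below 0.04 m and angle between dish's own z axis and vertical below 0.09 rad and angle between the x axis of dish and the y axis of mill, either way round below 0.2 rad and horizontal distance between ball and dish below 0.008 m and z of ball in the frame of dish between 0.044 and 0.053 m and contact force between the fingers and dish above 1 N and contact force between dish and mill below 0.05 N and contact force between each of the fingers, the arm and ball below 0.05 N and linear speed of dish below 0.02 m/s and linear speed of ball below 0.03 m/s and distance of each of lab_book, timer, foam_cup, marker_2, pipette_4 from where it was at the start of the episode below 0.03 m); the arm keeps its last pose, push and grip.
It fails at once if the ball strays more than 12 mm from the middle of the dish while the dish is turned or lifted ((angle between the x axis of dish and the x axis of mill, either way round above 0.25 rad or z of dish in the frame of lock_post above 0.01 m) and horizontal distance between ball and dish above 0.012 m).
It fails at once if the dish is tilted by more than 10 degrees (angle between dish's own z axis and vertical above 0.175 rad).
It fails at once if the ball falls freely from more than 20 mm above its place in the dish (z of ball in the frame of dish above 0.069 m and contact force between ball and anything else below 0.01 N).
It fails at once if a bystander is pushed away (distance of any of lab_book, timer, foam_cup, marker_2, pipette_4 from where it was at the start of the episode above 0.03 m).
It also fails if it takes over 64 s, if anything falls off the work surface, if the arm or the gripper's body presses on something with over 40 N, if the wrist force passes 120 N, or if a joint passes its speed limit or range.

## Robot

A 6-joint arm with a two-finger parallel gripper is mounted at the origin on a cart in front of the work surface, level with it; the furniture and walls round the work are solid. World frame = base frame: x ahead of the robot, y to its left, z up, the work surface at z = 0. Lengths are in mm, angles in rad, forces in N, time in s.
With the tool pointing down it reaches from about 275 to 1000 mm from the base axis. Payload 8.4 kg.
Tool frame: the origin (TCP) lies on the centre line of the jaws, within the pads' length; the fingertips stand 17 mm ahead of it and the grasp point (between the pads) lies 2 mm behind it (r.tcp_to_tips is the z of the fingertips in the tool frame, in mm); z points along the fingers, y is the direction in which the jaws open and shut (so a half turn about z gives the same grasp; the last joint's range is limited). The gripper opens to 85 mm and grips with 20 to 120 N. Pads are 22 mm wide; open, the fingers measure 114 mm over their backs; the gripper's body (76 mm by 85 mm) begins 54 mm behind the grasp point. The pads swing forward as they close: fully open they stand 13 mm farther back than shut.
Start: joints at [-1.175, 0.353, 1.633, -0, 1.155, -0.002], TCP at [242.118, -576.2, 248.281] pointing down, gripper open.
Joint ranges: [-2.63, 2.63], [-0.92, 2.1], [0.06, 2.66], [-1.3, 4.44], [0, 2.69], [-3.02, 3.02]. Speed limits (rad/s): [2.22, 2.22, 2.79, 3.14, 3.14, 3.14].

## Interface

Orientations are given as [roll, pitch, yaw] about the fixed x, y, z axes, in that order (R = Rz(yaw) Ry(pitch) Rx(roll)).
In Python, from rig import r, cams, job gives the robot as it stands.
- The arm moves only by the tool drive_tool, never from a script. Its argument "deltas" is a list of rows, each a list of 4 numbers: the shift along the tool's x, y, z in cm, then the turn about the tool's z in rad. In form: [[x, y, z, roll], ...]. A call has 1 to 12 rows; each row shifts and turns the commanded pose from where the row before left it, along the tool's axes as they then stand; what a row does not reach is not made up. A row lasts 1/12 s, in which the tool goes at most 41.7 mm and 7.16 degrees, less where a joint would pass 70% of its speed; a pose out of reach is approached as far as the arm can. A call with a gripper value outside its range is refused whole. "jaw" is the closure, from 0 (fully open) to 1 (shut), set as the call begins (left out, the last holds). The fingers move at their own pace and stop on an object; "force" is the grip in N (left out, the last holds). Time passes only in rows, so rows that do not move let the fingers close. It gives the time, the measured TCP pose, the force and the opening at its end, in the units of the state.
- r.sense(): the state, without advancing time (a new reading comes with each control period).
- cams.grab_frame(name): name is "side" or "top" or "wrist"; returns (picture, depth): 420x560x3 uint8, red, green, blue; 420x560 float32, mm along the optical axis (not along the pixel's ray), 0 where there is no reading.
- cams.camera_params(name): a dict with "fx", "fy", "cx", "cy" (pixels), "R" (3x3) and "t" (3): a world point X has camera coordinates R X + t. Camera axes: x right, y down, z forward; pixel columns grow to the right and rows downward; lengths in mm; the calibration is good to about 2 mm. A picture is of the moment at which its call begins: read the wrist's pose just before it. camera_params takes no time and is no camera call; for the wrist camera it gives the pose at the moment of the call.
- job.sign_off(): hands the job in, once; it reports no verdict.
The state is a dict: "clock": time; "qpos": joint angles; "qvel": joint speeds; "joint_efforts": joint torques, N m; "eef_pos": TCP position; "tcp_rot": TCP orientation; "contact_force": force on the tool from outside, world axes, zero at the start; "wrist_torque": the same for the moment, N m; "opening": opening from 0.0 (shut) to 1.0 (fully open).
Only numpy, scipy, OpenCV 4.12 (cv2) and the standard library are available. Lean on these libraries where they do the work, as an engineer would, in place of code of your own. Each camera call takes 0.05 s, during which the arm holds its last target. There are 200 camera calls.

## Working session

There is one attempt and no reset: what is moved stays moved. The work goes in short steps, Python scripts to look and compute and a tool call to move; the robot and the scene stay as the last step left them, time stands still between calls to the robot, and variables do not carry over. Pictures are saved under pics/ and viewed, about 8 in all and at most 12, crops included, and the job is handed in when it is done.

Besides the shell and the picture viewer there is one more tool, called as a command line: name --pt "numbers of a row" for each row, then --argument value for the rest. drive_tool: Moves the arm, as the interface text tells. Its arguments: {"type":"object","properties":{"deltas":{"type":"array"},"jaw":{"type":"number"},"force":{"type":"number"}},"required":["deltas"]}

```bash
mkdir -p pics; cat > h.py <<'E'
import numpy as np,cv2
from rig import r,cams,job
def grab(n,save=None):
    P=cams.camera_params(n); im,d=cams.grab_frame(n)
    if save: cv2.imwrite('pics/'+save,im[:,:,::-1])
    np.savez('last_%s.npz'%n,im=im,d=d,**{k:np.array(P[k]) for k in P})
    return im,d,P
def world(u,v,P,z=None,depth=None):
    R=np.array(P['R']);t=np.array(P['t'])
    ray=np.array([(u-P['cx'])/P['fx'],(v-P['cy'])/P['fy'],1.])
    c=-R.T@t; w=R.T@ray
    s=depth if z is None else (z-c[2])/w[2]
    return c+s*w
E
python3 - <<'E'
from h import *
print(r.sense())
a=grab('top','t1.png');b=grab('side','s1.png')
for q in (a,b): print(q[2])
cv2.imwrite('pics/ts.png',np.vstack([a[0],b[0]])[:,:,::-1])
E
```

```text
{'clock': 0.0, 'qpos': array([-1.17539404e+00,  3.53660706e-01,  1.63417828e+00,  1.04697273e-05,
        1.15522193e+00, -2.38600232e-03]), 'qvel': array([-6.28509756e-05, -1.31631821e-03, -4.60395388e-04,  6.41781547e-04,
        3.90328597e-04, -1.06244015e-03]), 'joint_efforts': array([ 2.92897879e-03, -6.05237174e+01, -3.42067337e+01,  4.05879337e-04,
        9.11644165e-03,  1.83911561e-05]), 'eef_pos': array([ 241.93646792, -575.74704203,  247.53494776]), 'tcp_rot': array([-3.14012442e+00, -1.30756134e-05,  3.97784045e-01]), 'contact_force': array([ 0.77754796,  0.18074079, -0.30304967]), 'wrist_torque': array([0.01625959, 0.00088959, 0.03093989]), 'opening': 0.9998061012253983}
{'fx': 385.0368590146876, 'fy': 385.0368590146876, 'cx': 276.7950225326651, 'cy': 204.94447199533255, 'R': array([[-0.00942062, -0.99992479,  0.00785327],
       [-0.99226111,  0.00837544, -0.12388597],
       [ 0.12381088, -0.00895958, -0.99226538]]), 't': array([ 57.48604254, 538.17934835, 951.64769018])}
{'fx': 537.8926998070804, 'fy': 537.8926998070804, 'cx': 278.1062346761691, 'cy': 206.28925394394656, 'R': array([[-0.99958355, -0.02640428,  0.01164261],
       [-0.02462663,  0.57022621, -0.8211185 ],
       [ 0.01504212, -0.82106326, -0.57063899]]), 't': array([ 533.59202239,   72.3036915 , 1782.30446814])}
```

View pics/t1.png

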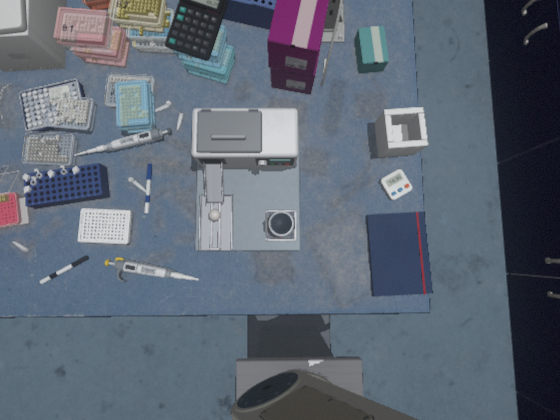

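View pics/s1.png

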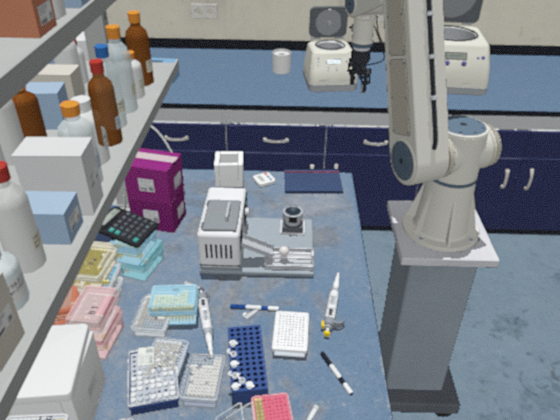

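The top view shows the ball near (214,216) on the rails and the dish near (281,224). The mill is axis-aligned, with its front edge at row ~250. The side view agrees: ball ~(283,253), dish ~(292,215).

```bash
python3 - <<'E'
from h import *
print('tips',r.tcp_to_tips)
D={}
for n in('top','side'):
    L=np.load('last_%s.npz'%n);D[n]={k:L[k] for k in L}
P=D['top'];im=P['im'];d=P['d']
g=im.astype(int)
# ball: round bright blob
sub=im[195:240,190:240];hc=cv2.HoughCircles(cv2.cvtColor(sub,cv2.COLOR_RGB2GRAY),cv2.HOUGH_GRADIENT,1,20,param1=100,param2=8,minRadius=4,maxRadius=9);print('ball',hc)
sub=im[200:250,255:310];hc2=cv2.HoughCircles(cv2.cvtColor(sub,cv2.COLOR_RGB2GRAY),cv2.HOUGH_GRADIENT,1,20,param1=100,param2=10,minRadius=9,maxRadius=18);print('dish',hc2)
for u,v,z in((214,216,55),(281,224,85)):
    print(world(u,v,P,z=z),world(u,v,P,depth=d[v,u]))
# base plate edges
pts=[world(u,v,P,z=15) for u,v in((197,250),(300,250),(300,165))];print(np.round(pts,1))
e=[]
for u in range(240,264,2):
    col=g[240:262,u].sum(1);e.append((u,240+np.argmax(-np.diff(col))+.5))
e=np.array(e);print(e[:,1]);q=np.array([world(u,v,P,z=10) for u,v in e]);f=np.polyfit(q[:,1],q[:,0],1);print('front slope',f)
e=[]
for v in range(170,248,3):
    row=g[v,290:308].sum(1);e.append((290+np.argmax(-np.diff(row))+.5,v))
e=np.array(e);print(e[:,0]);q=np.array([world(u,v,P,z=10) for u,v in e]);print('right slope',np.polyfit(q[:,0],q[:,1],1))
crop=np.hstack([cv2.resize(im[180:260,185:310],None,fx=3,fy=3,interpolation=cv2.INTER_CUBIC),cv2.resize(D['side']['im'][190:270,200:320],None,fx=3,fy=3,interpolation=cv2.INTER_CUBIC)])
cv2.imwrite('pics/c1.png',crop[:,:,::-1])
E
```

```text
tips 17.0
ball [[[24.5 19.5  4.6]]]
dish [[[29.5 25.5 15.2]]]
[509.54779234 209.41847274  55.        ] [508.50464015 207.75603702  65.73887371]
[485.8922102   43.45487617  85.        ] [486.14543503  43.38880348  81.61133823]
[[426.3 258.2  15. ]
 [423.8  -6.   15. ]
 [646.7  -9.8  15. ]]
[249.5 249.5 249.5 249.5 249.5 249.5 249.5 249.5 249.5 249.5 249.5 249.5]
front slope [9.35061164e-03 4.25165283e+02]
[298.5 298.5 298.5 298.5 298.5 298.5 298.5 298.5 298.5 298.5 298.5 298.5
 298.5 298.5 298.5 290.5 292.5 293.5 293.5 292.5 291.5 295.5 295.5 295.5
 299.5 299.5]
right slope [-0.07145243 38.32746196]
```

View pics/c1.png

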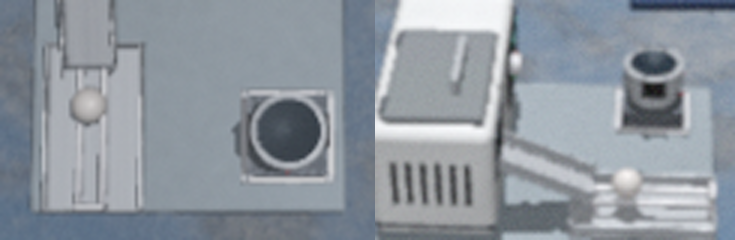

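The crop confirms the mill is square to the world to within about 0.01 rad. The ball is at ≈(509,209) and the dish at ≈(486,43). Next I hover between them.

drive_tool --pt "0 0 0 0.1" --pt "0 0 0 0.1" --pt "0 0 0 0.1" --pt "0 0 0 0.098" --pt "1.1 -3.2 0 0" --pt "1.1 -3.2 0 0" --pt "1.1 -3.2 0 0" --pt "1.1 -3.2 0 0" --pt "1.1 -3.2 0 0" --pt "1.1 -3.2 0 0" --pt "1.1 -3.2 0 0" --pt "1.1 -3.2 0 0" --jaw 0

```text
clock: 1.1
eef_pos: [330.2, -318.5, 248.1]
tcp_rot: [-3.141, 0.0, -0.001]
contact_force: [-0.6, 0.2, 0.2]
opening: 1.001
```

drive_tool --pt "1.1 -3.2 0 0" --pt "1.1 -3.2 0 0" --pt "1.1 -3.2 0 0" --pt "1.1 -3.2 0 0" --pt "1.1 -3.2 0 0" --pt "1.1 -3.2 0 0" --pt "1.1 -3.2 0 0" --pt "1.1 -3.2 0 0" --pt "1.1 -3.2 0 0" --pt "1.1 -3.2 0 0" --pt "0 0 0 0" --pt "0 0 0 0"

```text
clock: 2.1
eef_pos: [440.3, 1.1, 248.0]
tcp_rot: [3.142, 0.001, 0.003]
contact_force: [-1.4, -1.0, 0.5]
opening: 1.001
```

drive_tool --pt "1.0 -3.2 0 0" --pt "0.5 -3.2 0 0" --pt "0 0 0 0" --pt "0 0 0 0" --pt "0 0 0 0" --pt "0 0 0 0"

```text
clock: 2.6
eef_pos: [454.8, 62.4, 248.1]
tcp_rot: [3.141, 0.001, -0.001]
contact_force: [0.5, -0.0, 0.0]
opening: 0.999
```

```bash
python3 - <<'E'
from h import *
s=r.sense();print(s['clock'],s['eef_pos'],s['tcp_rot'],s['qpos'])
im,d,P=grab('wrist','w1.png');c=-np.array(P['R']).T@P['t'];print(c,P['fx'],P['R'])
E
```

```text
2.6 [454.8272247   62.41523156 248.14129733] [ 3.14109023e+00  5.44769454e-04 -1.41165217e-03] [ 1.33410555e-01  9.13572351e-02  1.97346541e+00 -4.82151429e-04
  1.07737741e+00  1.70584689e+00]
[525.30783974  64.01501635 372.80645053] 370.090287654722 [[-8.93415331e-04 -9.99999577e-01  2.19402786e-04]
 [-9.60291024e-01  9.19152216e-04  2.78998755e-01]
 [-2.78998839e-01  3.85712393e-05 -9.60291438e-01]]
```

View pics/w1.png

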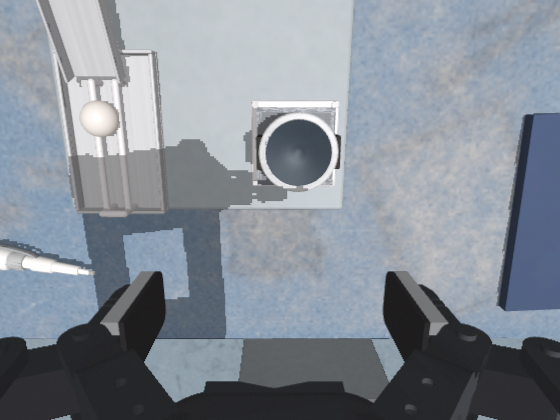

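The wrist view shows the ball at ~(99,118), the dish rim circle at ~(298,151), and both open fingers at the bottom.

```bash
cat > m.py <<'E'
from h import *
import sys
def circ(im,box,r0,r1,p2=15):
    x0,y0,x1,y1=box
    g=cv2.GaussianBlur(cv2.cvtColor(im[y0:y1,x0:x1],cv2.COLOR_RGB2GRAY),(3,3),0)
    h=cv2.HoughCircles(g,cv2.HOUGH_GRADIENT_ALT,1,20,param1=200,param2=.6,minRadius=r0,maxRadius=r1)
    return None if h is None else h[0]+[x0,y0,0]
E
python3 - <<'E'
from m import *
L=np.load('last_wrist.npz');P={k:L[k] for k in L};im=P['im'];d=P['d']
b=circ(im,(70,85,130,150),12,26);print(b)
k=circ(im,(245,95,350,205),28,50);print(k)
# ball blob by whiteness
for u,v,rr in (b if b is not None else [])[:2]: print('ball',world(u,v,P,z=55.5),d[int(v),int(u)],world(u,v,P,depth=d[int(v),int(u)]))
for u,v,rr in (k if k is not None else []): print('dish',world(u,v,P,z=85),'diam',2*rr*d[int(v),int(u)]/P['fx'])
p=[world(u,v,P,z=45) for u,v in((253,102),(337,102),(342,183))];print(np.round(p,1))
p=[world(u,v,P,z=36) for u,v in((160,50),(164,211),(78,211))];print(np.round(p,1))
E
```

```text
[[ 97.         117.          19.56041336]]
[[299.         152.          42.52742004]
 [299.         152.          33.12678146]]
ball [514.36061624 210.98281667  55.5       ] 295.80002 [514.78626618 205.26841469  67.83750934]
dish [488.95605932  44.47566769  85.        ] diam 67.24377498863184
dish [488.95605932  44.47566769  85.        ] diam 52.37961382410712
[[526.2  81.6  45. ]
 [526.2  10.2  45. ]
 [456.    2.4  45. ]]
[[568.3 159.7  36. ]
 [427.2 168.1  36. ]
 [427.3 249.6  36. ]]
```

drive_tool --pt "1.2 -3.0 0 0" --pt "1.2 -3.0 0 0" --pt "1.2 -3.0 1.0 0" --pt "1.2 -3.0 2.0 0" --pt "1.0 -2.8 2.0 0" --pt "0 0 2.0 0" --pt "0 0 2.0 0" --pt "0 0 1.8 0" --pt "0 0 0 0" --pt "0 0 0 0" --pt "0 0 0 0" --jaw 0.3

```text
clock: 3.57
eef_pos: [514.0, 211.2, 141.3]
tcp_rot: [-3.141, -0.001, -0.001]
contact_force: [0.0, -0.2, 0.6]
opening: 0.701
```

```bash
python3 - <<'E'
from m import *
L=np.load('last_wrist.npz');P0={k:L[k] for k in L}
for z in(8,12): 
  a=world(351,5,P0,z=z);b=world(342.5,205,P0,z=z);print('edge yaw',np.arctan2((a-b)[1],(a-b)[0]))
s=r.sense();print(s['clock'],s['eef_pos'],s['tcp_rot'],s['opening'])
im,d,P=grab('wrist','w2.png')
b=circ(im,(150,100,420,420),22,50);print(b)
if b is not None:
  for u,v,rr in b: print(world(u,v,P,z=55.5),d[int(v),int(u)],world(u,v,P,depth=d[int(v),int(u)]))
E
```

```text
edge yaw 0.009902960800308374
edge yaw 0.009902960800308355
3.5667 [513.97143671 211.23598573 141.27651734] [-3.14123992e+00 -9.42901636e-04 -1.28254810e-03] 0.7005627751164417
[[280.         227.          23.62355232]]
[513.23132624 209.21755387  55.5       ] 209.15497 [517.34254319 209.42268883  67.68522946]
```

View pics/w2.png

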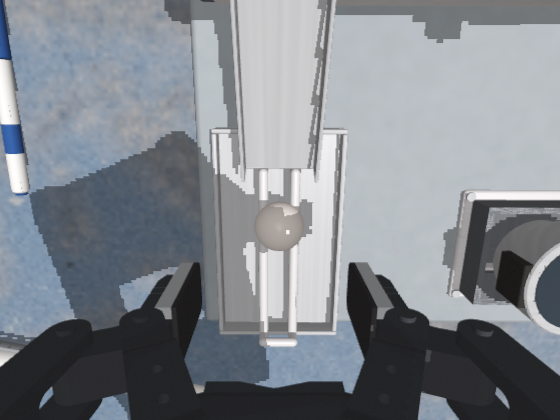

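The ball is at (280,227), giving (513.2, 209.2), and its top fits a height of ~70. I descend so that only the finger ends hold the ball, which leaves the tips clear of the dish rim later.

drive_tool --pt "-0.08 0.2 1.5 0" --pt "0 0 1.5 0" --pt "0 0 1.5 0" --pt "0 0 1.5 0" --pt "0 0 1.0 0" --pt "0 0 0.5 0" --pt "0 0 0 0" --pt "0 0 0 0"

```text
clock: 4.28
eef_pos: [512.9, 209.9, 65.9]
tcp_rot: [-3.141, -0.001, -0.0]
contact_force: [-0.2, 0.9, -0.9]
opening: 0.706
```

drive_tool --pt "0 0 0 0" --pt "0 0 0 0" --pt "0 0 0 0" --pt "0 0 0 0" --pt "0 0 0 0" --pt "0 0 0 0" --pt "0 0 0 0" --pt "0 0 0 0" --pt "0 0 0 0" --pt "0 0 0 0" --jaw 1 --force 20

```text
clock: 5.12
eef_pos: [512.9, 208.8, 66.2]
tcp_rot: [3.14, -0.001, 0.0]
contact_force: [0.1, -7.9, 6.6]
opening: 0.331
```

```bash
python3 - <<'E'
from m import *
s=r.sense();print(s['clock'],s['eef_pos'],s['tcp_rot'],s['opening'])
im,d,P=grab('wrist','w3.png')
E
```

```text
5.1167 [512.86890333 208.79908734  66.19840702] [ 3.14032301e+00 -7.39054974e-04  4.10130667e-04] 0.330846901951677
```

View pics/w3.png

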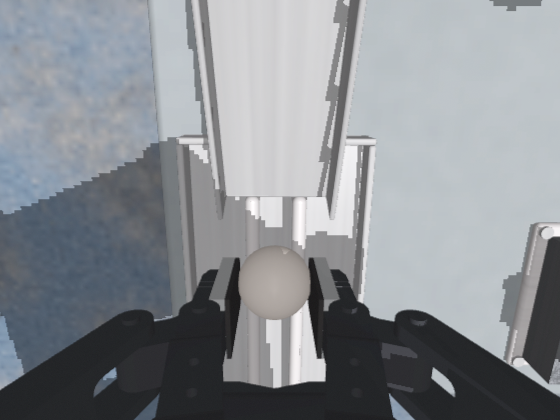

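The ball sits at (275,283) between the fingertips, centred. I lift it and carry it over the dish.

drive_tool --pt "0 0 -0.3 0" --pt "0 0 -0.7 0" --pt "0 0 -1.0 0" --pt "0 0 -1.5 0" --pt "0 0 -1.5 0" --pt "0 0 -1.5 0" --pt "0 0 -1.0 0" --pt "0 0 -0.5 0" --pt "0 0 0 0"

```text
clock: 5.92
eef_pos: [513.2, 210.1, 146.8]
tcp_rot: [-3.141, -0.002, -0.0]
contact_force: [0.4, -0.5, -0.0]
opening: 0.333
```

drive_tool --pt "-0.1 0.7 0 0" --pt "-0.3 1.7 0 0" --pt "-0.3 2.0 0 0" --pt "-0.3 2.0 0 0" --pt "-0.3 2.0 0 0" --pt "-0.3 2.0 0 0" --pt "-0.3 2.0 0 0" --pt "-0.3 2.0 0 0" --pt "-0.2 1.3 0 0" --pt "0 0.7 0 0" --pt "0 0 0 0" --pt "0 0 0 0"

```text
clock: 6.92
eef_pos: [488.3, 45.6, 144.9]
tcp_rot: [-3.141, 0.001, -0.001]
contact_force: [0.2, 0.4, -1.7]
opening: 0.331
```

```bash
python3 - <<'E'
from m import *
s=r.sense();print(s['clock'],s['eef_pos'],s['tcp_rot'],s['opening'],s['contact_force'])
im,d,P=grab('wrist','w4.png')
b=circ(im,(200,200,360,380),25,50);print('ball',b)
for u,v,rr in (b if b is not None else []):
  D=d[int(v),int(u)];print('centre',world(u,v,P,depth=D+15*.96), 'z',D)
k=circ(im,(150,100,420,420),50,110);print('dish',k)
if k is not None:
  for u,v,rr in k: print(world(u,v,P,z=85))
t=s['eef_pos'];R=np.array(P['R']);
for dz in(-17,-10,0): c=R@(t+[0,0,dz])+P['t'];print(c[:2]/c[2]*P['fx']+[P['cx'],P['cy']])
T=grab('top');S=grab('side')
E
```

```text
6.9167 [488.29576136  45.63591172 144.8948413 ] [-3.14142706e+00  6.68397416e-04 -1.27377453e-03] 0.3308924391375208 [ 0.20664881  0.41293807 -1.67591908]
ball [[274.         282.          37.04107285]]
centre [489.06397415  47.20640106 133.36061911] z 135.85455
dish [[278.         244.          62.60817337]]
[486.65508722  45.0701056   85.        ]
[277.7323475  277.62367303]
[277.90232035 285.49700393]
[278.1735761  298.06187141]
```

View pics/w4.png

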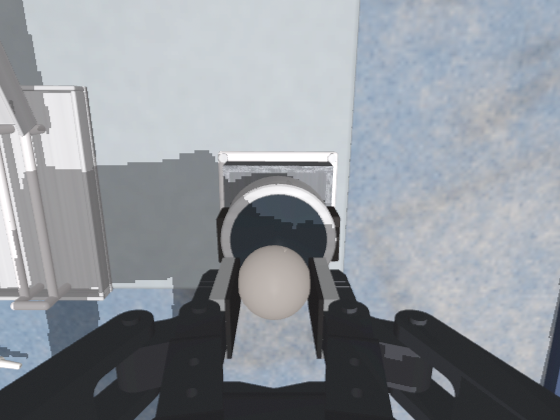

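The ball is at (274,282) and the rim circle at (278,244). Seen in the same camera, the tool must go about 2 mm back in x and 2 mm in −y. I lower gently.

drive_tool --pt "-0.17 0.19 0.5 0" --pt "0 0 0.8 0" --pt "0 0 0.8 0" --pt "0 0 0.6 0" --pt "0 0 0.5 0" --pt "0 0 0.3 0" --pt "0 0 0.2 0" --pt "0 0 0 0" --pt "0 0 0 0"

```text
clock: 7.82
eef_pos: [486.8, 43.8, 108.3]
tcp_rot: [-3.142, 0.0, -0.0]
contact_force: [0.2, 0.3, -1.0]
opening: 0.331
```

```bash
python3 - <<'E'
from m import *
s=r.sense();print(s['clock'],s['eef_pos'],s['contact_force'])
im,d,P=grab('wrist','w5.png')
b=circ(im,(200,200,360,380),25,50);print('ball',b)
for u,v,rr in (b if b is not None else []):
  D=d[int(v),int(u)];print('centre',world(u,v,P,depth=D+15*.96))
k=circ(im,(150,100,420,420),50,120);print('dish',k)
if k is not None:
  for u,v,rr in k: print(world(u,v,P,z=85))
E
```

```text
7.8167 [486.81609021  43.84941501 108.27581345] [ 0.16250399  0.29704506 -0.99036   ]
ball [[274.         284.          37.08172226]]
centre [486.33405517  45.40496238  96.0576137 ]
dish [[277.         267.          74.06568146]
 [277.         267.          56.52111435]]
[488.78962992  44.09656511  85.        ]
[488.78962992  44.09656511  85.        ]
```

View pics/w5.png

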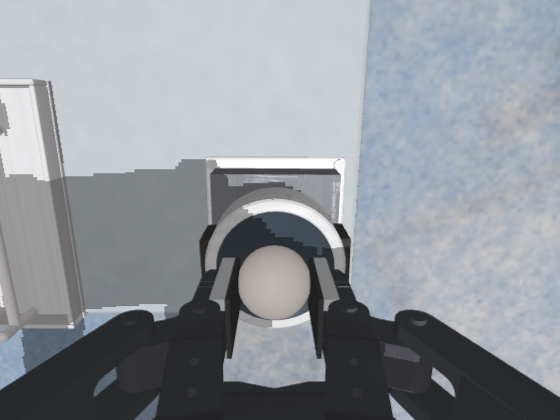

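Now at close range the rim centre is (277,267) and the ball (274,284), so the correction is +2 mm x and −1 mm y. Then I lower step by step, feeling for contact.

drive_tool --pt "0.1 0.1 0 0" --pt "0.12 0 0.1 0" --pt "0 0 0.1 0" --pt "0 0 0.1 0" --pt "0 0 0 0" --pt "0 0 0 0" --pt "0 0 0 0"

```text
clock: 8.45
eef_pos: [489.3, 42.8, 105.8]
tcp_rot: [-3.142, -0.001, -0.0]
contact_force: [-0.7, -1.1, 5.5]
opening: 0.329
```

drive_tool --pt "0 0 0.05 0" --pt "0 0 0.05 0" --pt "0 0 0 0" --pt "0 0 0 0" --pt "0 0 0 0"

```text
clock: 8.87
eef_pos: [489.6, 42.9, 105.6]
tcp_rot: [-3.142, -0.001, -0.0]
contact_force: [-4.3, 0.3, 16.7]
opening: 0.332
```

Contact: the ball touches the cone, pushing slightly toward −x. I unload the tool and release.

drive_tool --pt "-0.1 0 -0.1 0" --pt "0 0 0 0" --pt "0 0 0 0" --pt "0 0 0 0"

```text
clock: 9.2
eef_pos: [488.2, 42.9, 105.6]
tcp_rot: [-3.142, -0.001, -0.0]
contact_force: [-0.4, -0.8, 6.5]
opening: 0.328
```

drive_tool --pt "0 0 0 0" --pt "0 0 0 0" --pt "0 0 0 0" --pt "0 0 0 0" --pt "0 0 0 0" --pt "0 0 0 0" --jaw 0.62

```text
clock: 9.7
eef_pos: [487.9, 42.9, 105.2]
tcp_rot: [3.142, 0.0, -0.0]
contact_force: [0.2, 0.1, 0.3]
opening: 0.379
```

drive_tool --pt "0 0 0 0" --pt "0 0 0 0" --pt "0 0 0 0" --pt "0 0 0 0" --jaw 0.5

```text
clock: 10.03
eef_pos: [488.0, 42.8, 105.3]
tcp_rot: [-3.142, -0.0, -0.0]
contact_force: [0.2, -0.3, 0.1]
opening: 0.501
```

```bash
python3 - <<'E'
from m import *
s=r.sense();print(s['clock'],s['eef_pos'],s['opening'],s['contact_force'])
im,d,P=grab('wrist','w6.png')
b=circ(im,(200,200,360,380),25,50);print('ball',b)
for u,v,rr in (b if b is not None else []):
  D=d[int(v),int(u)];print('centre',world(u,v,P,z=94))
k=circ(im,(150,100,420,420),50,120);print('dish',k)
if k is not None:
  for u,v,rr in k: print(world(u,v,P,z=85))
E
```

```text
10.0333 [487.95455131  42.84828578 105.28721342] 0.501232208195984 [ 0.24885511 -0.28445026  0.06619871]
ball [[273.        283.         37.0969429]]
centre [488.38544225  44.81628845  94.        ]
dish [[277.         270.          64.85887909]
 [277.         270.          55.25023651]]
[489.89421399  43.12577748  85.        ]
[489.89421399  43.12577748  85.        ]
```

View pics/w6.png

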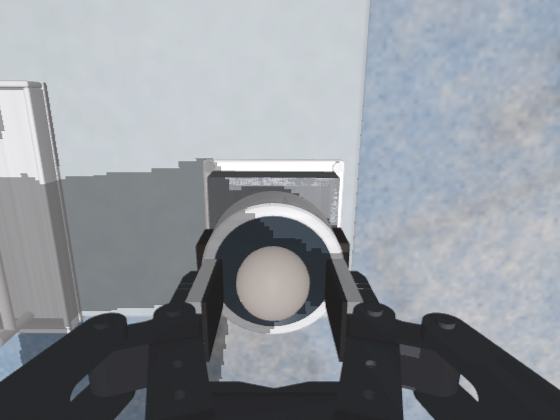

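The ball at (273,283) sits in the middle of the hollow, and the dish pads (u 199 and 349) straddle the jaws' centre line. I raise, open fully, check alignment, then descend over the pads.

drive_tool --pt "0 0 -0.3 0" --pt "0 0 -0.7 0" --pt "0 0 -1.0 0" --pt "0 0 -1.0 0" --pt "0 0 -0.5 0" --pt "0 0 0 0" --pt "0 0 0 0"

```text
clock: 10.67
eef_pos: [488.3, 42.9, 140.9]
tcp_rot: [-3.141, -0.001, -0.0]
contact_force: [-0.4, -0.3, 0.6]
opening: 0.504
```

drive_tool --pt "0 0 0 0" --pt "0 0 0 0" --pt "0 0 0 0" --pt "0 0 0 0" --pt "0 0 0 0" --pt "0 0 0 0" --pt "0 0 0 0" --pt "0 0 0 0" --jaw 0

```text
clock: 11.33
eef_pos: [487.9, 42.9, 140.2]
tcp_rot: [-3.142, 0.0, -0.0]
contact_force: [-0.4, 0.3, -0.0]
opening: 0.999
```

```bash
python3 - <<'E'
from m import *
s=r.sense();print(s['clock'],s['eef_pos'],s['opening'],s['contact_force'])
im,d,P=grab('wrist','w7.png')
b=circ(im,(200,180,360,380),20,40);print('ball',b)
for u,v,rr in (b if b is not None else []): print('centre',world(u,v,P,z=94))
k=circ(im,(150,100,420,420),45,120);print('dish',k)
if k is not None:
  for u,v,rr in k: print(world(u,v,P,z=85))
E
```

```text
11.3333 [487.91954311  42.8611881  140.23383185] 0.9986984871072373 [-0.39885975  0.2747196  -0.00866745]
ball [[274.         250.          30.50921059]]
centre [488.45614468  44.40023129  94.        ]
dish [[275.         243.          64.79190826]
 [275.         243.          49.15462112]
 [275.         243.          57.42835999]]
[488.68205958  43.87876367  85.        ]
[488.68205958  43.87876367  85.        ]
[488.68205958  43.87876367  85.        ]
```

View pics/w7.png

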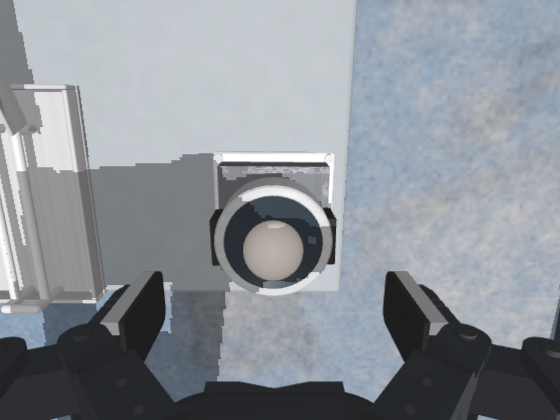

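Ball and dish centres agree within 0.6 mm, and the dish is midway between the open fingers (163|385 against 274). I descend.

drive_tool --pt "0.05 0 0.5 0" --pt "0 0 1.0 0" --pt "0 0 1.2 0" --pt "0 0 1.2 0" --pt "0 0 1.2 0" --pt "0 0 1.0 0" --pt "0 0 0.7 0" --pt "0 0 0.4 0" --pt "0 0 0 0" --pt "0 0 0 0" --pt "0 0 0 0"

```text
clock: 12.3
eef_pos: [488.8, 42.9, 68.7]
tcp_rot: [-3.142, -0.001, -0.0]
contact_force: [0.5, -0.5, 0.6]
opening: 1.0
```

```bash
python3 - <<'E'
from m import *
s=r.sense();print(s['clock'],s['eef_pos'],s['opening'],s['contact_force'])
im,d,P=grab('wrist','w8.png')
E
```

```text
12.3 [488.80723415  42.89472954  68.65502107] 1.0002839834350878 [ 0.45115361 -0.5400665   0.5899128 ]
```

View pics/w8.png

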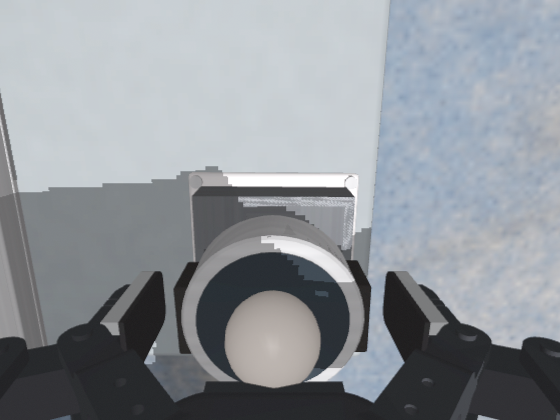

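The gaps are equal, 15 px on each side. I close gently, then firm up the grip.

drive_tool --pt "0 0 0 0" --pt "0 0 0 0" --pt "0 0 0 0" --pt "0 0 0 0" --pt "0 0 0 0" --pt "0 0 0 0" --jaw 0.17 --force 20

```text
clock: 12.85
eef_pos: [488.5, 42.8, 68.3]
tcp_rot: [3.142, -0.0, -0.0]
contact_force: [0.3, 0.5, -0.7]
opening: 0.83
```

drive_tool --pt "0 0 0 0" --pt "0 0 0 0" --pt "0 0 0 0" --pt "0 0 0 0" --pt "0 0 0 0" --pt "0 0 0 0" --jaw 1

```text
clock: 13.35
eef_pos: [488.5, 42.9, 68.5]
tcp_rot: [-3.142, -0.0, -0.0]
contact_force: [-1.7, 0.8, 5.2]
opening: 0.772
```

drive_tool --pt "0 0 0 0" --pt "0 0 0 0" --pt "0 0 0 0" --pt "0 0 0 0" --pt "0 0 0 0" --pt "0 0 0 0" --force 50

```text
clock: 13.85
eef_pos: [488.5, 42.9, 68.6]
tcp_rot: [-3.142, -0.0, -0.0]
contact_force: [-2.7, 0.3, 8.6]
opening: 0.766
```

```bash
python3 - <<'E'
from m import *
s=r.sense();print(s['clock'],s['eef_pos'],s['tcp_rot'],s['opening'],s['contact_force'],s['wrist_torque'])
im,d,P=grab('wrist','w9.png')
b=circ(im,(200,250,360,420),30,60);print('ball',b)
k=circ(im,(150,180,420,420),60,120);print('dish',k)
E
```

```text
13.85 [488.49192316  42.8887072   68.5960495 ] [-3.14154475e+00 -1.14476373e-04 -1.71584865e-04] 0.765547503982343 [-2.71802326  0.27443221  8.64562917] [0.12868224 0.30029102 0.10796086]
ball [[274.        337.         48.8552475]]
dish [[270.         318.          89.30502319]
 [270.         318.          69.99500275]]
```

View pics/w9.png

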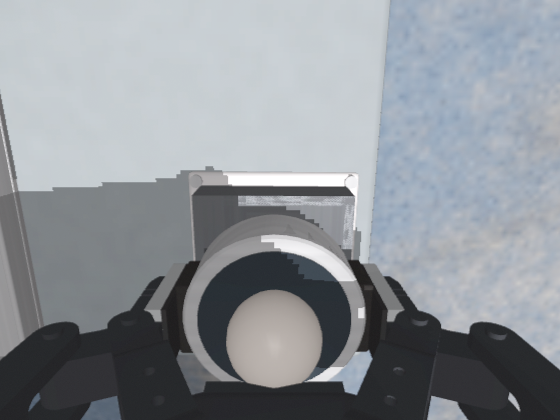

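The dish is gripped with the ball central (274,337). Now the slow counter-clockwise turn, which is negative about tool z, with the force checked on the way.

drive_tool --pt "0 0 0 -0.01" --pt "0 0 0 -0.02" --pt "0 0 0 -0.03" --pt "0 0 0 -0.04" --pt "0 0 0 -0.04" --pt "0 0 0 -0.04" --pt "0 0 0 -0.04" --pt "0 0 0 -0.04" --pt "0 0 0 -0.04" --pt "0 0 0 -0.04" --pt "0 0 0 -0.03" --pt "0 0 0 -0.02"

```text
clock: 14.9
eef_pos: [489.2, 42.9, 68.6]
tcp_rot: [3.141, -0.001, 0.391]
contact_force: [-0.6, -0.1, 5.3]
opening: 0.76
```

```bash
cat > chk.py <<'E'
from m import *
s=r.sense();print(s['clock'],s['eef_pos'],s['tcp_rot'],s['opening'],s['contact_force'],s['wrist_torque'])
im,d,P=grab('wrist')
b=circ(im,(200,250,360,420),30,60);print('ball',b)
k=circ(im,(150,180,420,420),60,120);print('dish',k)
E
python3 chk.py
```

```text
14.9 [489.16459202  42.91308904  68.63523981] [ 3.14126853e+00 -1.35447315e-03  3.91106246e-01] 0.7600825100022615 [-0.60148061 -0.08008341  5.34835299] [ 0.12112041  0.03376823 -0.1133544 ]
ball [[273.         340.          48.85746765]]
dish [[275.         321.          88.84656525]
 [275.         321.         105.90854645]
 [275.         321.          73.71504974]]
```

drive_tool --pt "0 0 0 -0.02" --pt "0 0 0 -0.04" --pt "0 0 0 -0.05" --pt "0 0 0 -0.06" --pt "0 0 0 -0.06" --pt "0 0 0 -0.06" --pt "0 0 0 -0.06" --pt "0 0 0 -0.06" --pt "0 0 0 -0.06" --pt "0 0 0 -0.06" --pt "0 0 0 -0.05" --pt "0 0 0 -0.03"

```text
clock: 15.95
eef_pos: [489.1, 43.3, 68.6]
tcp_rot: [3.141, -0.001, 1.002]
contact_force: [-0.0, 3.6, 6.2]
opening: 0.76
```

drive_tool --pt "0 0 0 -0.03" --pt "0 0 0 -0.05" --pt "0 0 0 -0.06" --pt "0 0 0 -0.06" --pt "0 0 0 -0.06" --pt "0 0 0 -0.06" --pt "0 0 0 -0.06" --pt "0 0 0 -0.06" --pt "0 0 0 -0.05" --pt "0 0 0 -0.04" --pt "0 0 0 -0.03" --pt "0 0 0 -0.02"

```text
clock: 16.95
eef_pos: [488.9, 43.1, 68.6]
tcp_rot: [3.141, -0.0, 1.581]
contact_force: [0.7, 2.0, 6.4]
opening: 0.762
```

drive_tool --pt "0 0 0 0" --pt "0 0 0 0" --pt "0 0 0 0"

```text
clock: 17.2
eef_pos: [488.9, 43.1, 68.6]
tcp_rot: [3.141, -0.0, 1.58]
contact_force: [0.1, 1.8, 6.7]
opening: 0.764
```

```bash
python3 chk.py
```

```text
17.2 [488.90757562  43.06039285  68.61857732] [ 3.14070920e+00 -3.27669985e-04  1.57963531e+00] 0.7642077034031145 [0.14476227 1.78381474 6.71151638] [0.30520342 0.30332093 0.0003873 ]
ball [[272.         343.          48.93190002]]
dish [[274.         323.          91.16240692]
 [274.         323.          74.97234344]]
```

The turn is complete (yaw 1.580) and the ball is unmoved relative to the rim. A gentle trial lift comes first, to confirm the lock has released.

drive_tool --pt "0 0 -0.05 0" --pt "0 0 -0.1 0" --pt "0 0 -0.1 0" --pt "0 0 -0.15 0" --pt "0 0 -0.15 0" --pt "0 0 -0.15 0" --pt "0 0 -0.15 0" --pt "0 0 -0.1 0" --pt "0 0 -0.05 0" --pt "0 0 0 0"

```text
clock: 18.08
eef_pos: [488.5, 42.9, 78.4]
tcp_rot: [3.141, -0.0, 1.58]
contact_force: [0.6, 0.1, -3.3]
opening: 0.764
```

```bash
python3 chk.py
```

```text
18.0833 [488.54250521  42.86269186  78.44483873] [ 3.14132092e+00 -3.42763063e-05  1.57979117e+00] 0.764359141468429 [ 0.56223665  0.07743668 -3.25550236] [ 0.05163177 -0.00381703 -0.00278607]
ball [[274.         340.          48.84339905]]
dish [[263.         317.          99.74704742]
 [263.         317.          66.95664978]
 [263.         317.          82.4585495 ]]
```

The load is only about 3 N, roughly the weight of the dish and ball, so the lock is free. I continue straight up.

drive_tool --pt "0 0 -0.1 0" --pt "0 0 -0.2 0" --pt "0 0 -0.35 0" --pt "0 0 -0.5 0" --pt "0 0 -0.5 0" --pt "0 0 -0.5 0" --pt "0 0 -0.5 0" --pt "0 0 -0.5 0" --pt "0 0 -0.5 0" --pt "0 0 -0.5 0" --pt "0 0 -0.5 0" --pt "0 0 -0.5 0"

```text
clock: 19.13
eef_pos: [488.4, 42.9, 130.3]
tcp_rot: [3.142, -0.0, 1.58]
contact_force: [-0.4, -0.5, -2.3]
opening: 0.763
```

drive_tool --pt "0 0 -0.5 0" --pt "0 0 -0.5 0" --pt "0 0 -0.5 0" --pt "0 0 -0.5 0" --pt "0 0 -0.5 0" --pt "0 0 -0.4 0" --pt "0 0 -0.3 0" --pt "0 0 -0.2 0" --pt "0 0 -0.1 0" --pt "0 0 0 0" --pt "0 0 0 0" --pt "0 0 0 0"

```text
clock: 20.13
eef_pos: [488.3, 42.9, 164.6]
tcp_rot: [-3.141, 0.0, 1.58]
contact_force: [0.9, -0.5, -3.7]
opening: 0.763
```

drive_tool --pt "0 0 0 0" --pt "0 0 0 0" --pt "0 0 0 0" --pt "0 0 0 0" --pt "0 0 0 0" --pt "0 0 0 0"

```text
clock: 20.63
eef_pos: [488.4, 42.8, 164.8]
tcp_rot: [3.142, 0.0, 1.58]
contact_force: [0.4, -0.5, -2.6]
opening: 0.76
```

```bash
python3 chk.py; python3 - <<'E'
from m import *
L=np.load('last_wrist.npz');P={k:L[k] for k in L};im=P['im'];d=P['d']
# rim plane: depth points 27.5..30.5 mm around axis near expected rim height
vs,us=np.nonzero(d>0);w=np.array([world(u,v,P,depth=d[v,u]) for v,u in zip(vs[::2],us[::2])])
t=r.sense()['eef_pos'];rr=np.hypot(*(w-t)[:,:2].T)
m=(rr>25)&(rr<33);h=np.histogram(w[m,2],bins=range(150,210,3));print(list(zip(h[1],h[0])))
zr=h[1][np.argmax(h[0])]+1.5
q=w[m&(abs(w[:,2]-zr)<5)];c,res,_,_=np.linalg.lstsq(np.c_[q[:,:2]-t[:2],np.ones(len(q))],q[:,2],rcond=None);print('tilt',c[:2],'z',c[2],len(q))
E
```

```text
20.6333 [488.44980267  42.82925198 164.77824475] [3.14158947e+00 3.28668698e-05 1.57983962e+00] 0.7601984876015772 [ 0.35130804 -0.52190037 -2.59031436] [ 0.00876767 -0.00406189  0.02518922]
ball [[274.         339.          48.86489868]]
dish [[274.         322.          72.33414459]
 [274.         322.          90.52552795]]
[(np.int64(150), np.int64(0)), (np.int64(153), np.int64(0)), (np.int64(156), np.int64(85)), (np.int64(159), np.int64(160)), (np.int64(162), np.int64(169)), (np.int64(165), np.int64(174)), (np.int64(168), np.int64(197)), (np.int64(171), np.int64(196)), (np.int64(174), np.int64(226)), (np.int64(177), np.int64(1840)), (np.int64(180), np.int64(2366)), (np.int64(183), np.int64(74)), (np.int64(186), np.int64(68)), (np.int64(189), np.int64(31)), (np.int64(192), np.int64(0)), (np.int64(195), np.int64(0)), (np.int64(198), np.int64(0)), (np.int64(201), np.int64(0)), (np.int64(204), np.int64(15))]
tilt [ 0.000993   -0.00666522] z 180.1899848317158 4325
```

The rim is at z ≈ 180, a lift of about 96 mm, with a tilt of ~0.007 rad. The ball is central and everything is still, so I hand in.

```bash
python3 -c "
from rig import job
print(job.sign_off())"
```

```text
the job is handed in; nothing more can be done
None
```

The job is handed in: the gripper is holding the dish about 96 mm above its post, turned a quarter turn, with the ball in its middle. `sign_off` gave no verdict.

I set the ball down in the locked dish by feeling for contact before letting go. I then gripped the dish by its two pads at 50 N, turned it counter-clockwise to yaw 1.580 rad (the mill itself sits about 0.01 rad off), and lifted it straight up.

**Last checks:**
- **Lift and level:** the rim is at z ≈ 180 mm and the tilt is about 0.007 rad.
- **Ball:** it stayed in the same place relative to the rim through the turn and lift.
- **Load:** about 2.6 N hangs on the tool, close to the combined weight of dish and ball, so the dish is free of the post.
- **Time:** about 20.6 s of the 64 s allowed.

**Disagreements and limits:**
- **Position readings:** the early camera fixes differed by up to 5 mm, and the wrist camera showed a sideways bias of about 1.5 mm. I corrected for both using close-range relative measurements.
- **Rim fit:** one circle fit during the trial lift was about 11 pixels off. The next one was normal, so I treated it as noise.
- **Bystanders:** I did not re-measure them at the end. The planned path kept clear of them and I saw no unexpected force readings.
- **Pictures:** I viewed 12, the maximum, so the turn, the lift and the final pose were checked by numbers only.

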